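# Stand the toppled caddy up against the gallery rail

## Robot

A 7-joint arm with a two-finger parallel gripper is mounted at the origin on the work surface. World frame = base frame: x ahead of the robot, y to its left, z up, the work surface at z = 0. Lengths are in m, angles in rad, forces in N, time in s.
With the tool pointing down it reaches from about 0.425 to 0.925 m from the base axis. Payload 6.8 kg.
Tool frame: the origin (TCP) lies on the front face of the gripper's body, between the roots of the fingers; the fingertips stand 73 mm ahead of it and the grasp point (between the pads) lies 54 mm ahead of it; z points along the fingers, y is the line along which they close (so a half turn about z gives the same grasp; the last joint's range is limited). The gripper opens to 85 mm and grips with 20 to 120 N. Pads are 22 mm wide; open, the fingers measure 114 mm over their backs; the gripper's body (76 mm by 85 mm) begins 54 mm behind the grasp point. The pads swing forward as they close: fully open they stand 13 mm farther back than shut.
Start: joints at [-1.423, 0.477, 0.022, 1.555, -0.011, 1.109, -0.083], TCP at [0.171, 0.653, 0.304] pointing down, gripper open.
Joint ranges: [-2.96, 2.96], [-0.34, 2.1], [-1.41, 1.46], [0.24, 2.44], [-1.37, 4.51], [0.17, 1.92], [-2.96, 2.96]. Speed limits (rad/s): [2.39, 2.39, 3.14, 3.14, 3.14, 3.14, 3.14].

## Interface

Orientations are given as a unit quaternion [w, x, y, z].
In Python, from station import bot, optics gives the robot as it stands.
- The arm moves only by the tool drive_tool, never from a script. Its argument "deltas" is a list of rows, each an object with "gripper": the closure in counts, from 0 (fully open) to 255 (shut); "offset": the shift along the tool's x, y, z in units of 1000 mm (1.0 is 1000 mm), a list of three; "angular": the turn, a rotation vector about the tool's x, y, z in units of 45 degrees (1.0 is 45 degrees), a list of three. In form: [{"gripper": gripper, "offset": [dx, dy, dz], "angular": [rx, ry, rz]}, ...]. A call has 1 to 5 rows; each row is the pose to reach, as a shift and turn from the pose commanded when the call began, along the tool's axes at that moment; what a row does not reach only later rows make up. A row lasts 1/10 s, in which the tool goes at most 50 mm and 8.59 degrees, less where a joint would pass 70% of its speed; a pose out of reach is approached as far as the arm can. A call with a number of a shift or a turn outside -1 to 1 is refused whole. A call with a gripper value outside its range is refused whole. The fingers move at their own pace and stop on an object; "grip_force" is the grip in N (left out, the last holds). Time passes only in rows, so rows that repeat a pose let the fingers close. It gives the time, the measured TCP pose, the force, the opening and the grip force at its end, in the units of the state.
- bot.get_obs(): the state, without advancing time (a new reading comes with each control period).
- optics.read_camera(name): name is "scene" or "top" or "wrist"; returns the picture (400x640x3 uint8, blue, green, red); there is no depth.
- optics.camera_model(name): a dict with "fx", "fy", "cx", "cy" (pixels), "cam_to_world" (4x4, takes a point from camera to world coordinates). Camera axes: x right, y up, looking along -z (the intrinsics and any distortion apply to the point x, -y, -z); pixel columns grow to the right and rows downward; lengths in m; the calibration is good to about 2 mm. A picture is of the moment at which its call begins: read the wrist's pose just before it. camera_model takes no time and is no camera call; for the wrist camera it gives the pose at the moment of the call.
- bot.hand_in(): hands the job in; it is judged then, once.
The state is a dict: "t": time; "q": joint angles; "joint_vel": joint speeds; "joint_torque": joint torques, N m; "eef_pos": TCP position; "tool_rot": TCP orientation; "contact_force": force on the tool from outside, world axes, zero at the start; "torque": the same for the moment, N m; "gripper_width": opening from 0.0 (shut) to 1.0 (fully open); "grasp_force": force on a finger pad.
Only numpy, scipy, OpenCV 4.12 (cv2) and the standard library are available. Lean on these libraries where they do the work, as an engineer would, in place of code of your own. Each camera call takes 0.05 s, during which the arm holds its last target. There are 200 camera calls.

## Task

The woven-look caddy has toppled onto its side on the cabinet top. By pushing on it only, without gripping it or lifting it off the cabinet, tip it back up onto its base and gently push it back so that the side that now faces up stands square and snug against the low timber rail behind it. Leave the other things where they are.

Things in the scene. Friction and masses are not known exactly. Their poses are not given: they have to be found in the camera images.
- caddy: Open rigid plastic caddy, tan woven look, 0.3 to 0.5 kg. Upright: 115 mm deep (x), 150 mm wide (y), 100 mm high (z); origin centre of its underside, z out of its mouth, +x its back. Walls 5 mm, floor 7 mm, rim 12 mm wide, 10 mm deep. At the start it lies with its back up (top 115 mm above the cabinet top), mouth towards the robot within about 25 degrees. It grips wood and fingers (friction about 1).
- caddy_rim (a point): Middle of the outer edge of the caddy's rim at its back: while the caddy lies, the highest edge of the mouth, 115 mm up; once it stands, the far top edge, 100 mm up. In the caddy's frame at (57.5, 0, 100) mm.
- caddy_heel (a point): Middle of the caddy's front bottom edge, in its frame at (-57.5, 0, 0) mm. It tips up about this edge, mouth rising, 90 degrees away from the robot, and its underside comes down beyond the edge; the edge stays on the cabinet top all through. Once the caddy stands this is the foot of the side nearest the robot.
- caddy_back_left (a point): Back bottom corner of the caddy, in its frame at (57.5, 75, 0) mm; once the caddy stands, the corner on the left seen from the robot.
- caddy_back_right (a point): The other back bottom corner, in its frame at (57.5, -75, 0) mm.
- rail: Fixed low timber gallery rail, 620 mm long (its y), 18 mm thick, 45 mm high, across the far part of the cabinet top. Origin: middle of the foot of its front face, the face towards the robot; its x points away from the robot, square to that face.
- remote: Navy remote lying flat, 165 x 44 x 18 mm, loose bystander; origin centre of its underside.
- dish: Sand-coloured ceramic dish, 110 mm across, 35 mm high, loose bystander; origin centre of its underside.
- candle: Blue candle jar with a wooden lid, 74 mm across, 85 mm high, loose bystander; origin centre of its underside.
- batteries: Clear acrylic sliding-door box of AA batteries, 100 x 130 x 66 mm, loose bystander; origin centre of its underside.
- stopper: Brushed aluminium bottle stopper lying on its side, 74 mm long (its x), 38 mm across, loose bystander; origin on the surface below its middle.
Things that resemble listed ones, but are neither listed nor needed, are in the scene too. Leave any turquoise or yellow look-alike of the caddy alone.

How it is judged:
By the outcome, as a careful person would: the job done as asked, in the order asked, and still so for the second after the job is handed in, with the robot touching nothing.
It also fails if it takes over 48 s, if anything falls off the work surface, if the arm or the gripper's body presses on something with over 40 N, if the wrist force passes 120 N, or if a joint passes its speed limit or range.

## Working session

There is one attempt and no reset: what is moved stays moved. The work goes in short steps, Python scripts to look and compute and a tool call to move; the robot and the scene stay as the last step left them, time stands still between calls to the robot, and variables do not carry over. Pictures are saved under pics/ and viewed, at most 10 in all, crops included, and the job is handed in when it is done.

Besides the shell and the picture viewer there is one more tool, called after "Request:" in YAML: its name, and indented under it one key for each argument. drive_tool: Moves the arm, as the interface text tells. Its arguments: {"type":"object","properties":{"deltas":{"type":"array"},"grip_force":{"type":"number"}},"required":["deltas"]}

```bash
mkdir -p pics; ls
python3 - <<'E'
from station import bot, optics
import cv2, numpy as np
o=bot.get_obs(); print(o)
for n in("scene","top"):
    im=optics.read_camera(n); cv2.imwrite(f"pics/{n}0.png",im)
    m=optics.camera_model(n); print(n,m)
E
```

```text
pics
{'t': 0.0, 'q': array([-1.42307582,  0.47778212,  0.02234543,  1.55648176, -0.01151611,
        1.10932509, -0.08312921]), 'joint_vel': array([ 0.00074494, -0.00107012, -0.00023107,  0.00057787,  0.00019591,
        0.00076588, -0.00179436]), 'joint_torque': array([-4.50796433e-04, -5.96455586e+01,  1.60763439e+00, -2.81189060e+01,
        1.24753907e-02,  9.52688337e-03,  3.06580012e-05]), 'eef_pos': array([0.17068629, 0.6525655 , 0.30292497]), 'tool_rot': array([-5.57398184e-05,  1.27571693e-01,  9.91828912e-01, -9.32442681e-04]), 'contact_force': array([ 0.51887676,  0.28957773, -0.10175092]), 'torque': array([-0.00182722, -0.00705586,  0.02509443]), 'grasp_force': 0.0, 'gripper_width': 0.9992430746470898}
scene {'fx': 448.1587565415148, 'fy': 448.1587565415148, 'cx': 328.7578642225171, 'cy': 197.3558599371195, 'cam_to_world': array([[ 0.60371484, -0.43905287,  0.66540286,  1.30667931],
       [ 0.79696205,  0.31198569, -0.5172199 , -0.60562421],
       [ 0.01949071,  0.84255416,  0.53825886,  0.72763945],
       [ 0.        ,  0.        ,  0.        ,  1.        ]])}
top {'fx': 368.27306423179266, 'fy': 368.27306423179266, 'cx': 318.5218965894888, 'cy': 196.73320720123664, 'cam_to_world': array([[-0.0216299 ,  0.98380413, -0.17793702,  0.37472424],
       [-0.99955891, -0.02490292, -0.01618117, -0.02737832],
       [-0.02035025,  0.17750854,  0.98390883,  1.15106055],
       [ 0.        ,  0.        ,  0.        ,  1.        ]])}
```

View pics/scene0.png

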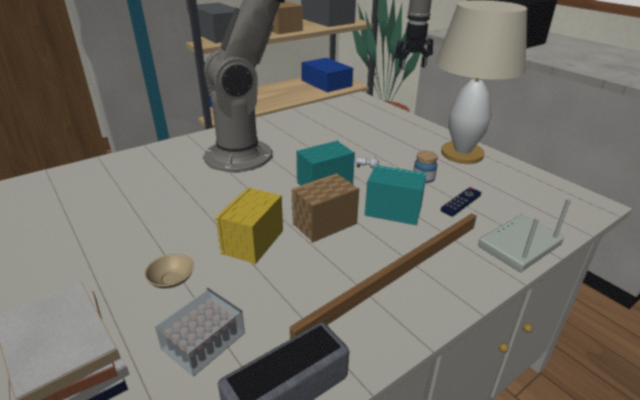

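View pics/top0.png

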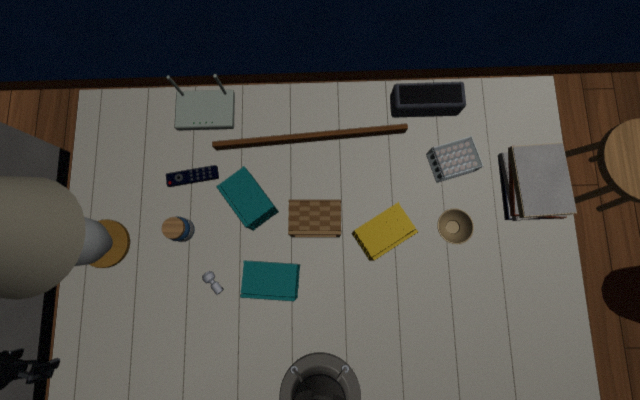

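The tan, checker-woven box at top (315,218) / scene (325,207) fits the caddy. The look-alikes are turquoise at top (270,280) and (247,197), and yellow at (385,232). The rail runs top (213,145)–(407,127). I'll measure and confirm it in one enlarged crop.

```bash
cat > h.py <<'E'
from station import bot, optics
import cv2, numpy as np
def ray(n,uv,z,m=None):
    m=m or optics.camera_model(n); T=m["cam_to_world"]
    out=[]
    for u,v in np.reshape(uv,(-1,2)):
        d=T[:3,:3]@np.array([(u-m["cx"])/m["fx"],-(v-m["cy"])/m["fy"],-1]); out.append(T[:3,3]+d*(z-T[2,3])/d[2])
    return np.array(out)
def proj(n,P):
    m=optics.camera_model(n);T=m["cam_to_world"];c=(np.reshape(P,(-1,3))-T[:3,3])@T[:3,:3]
    return np.c_[m["cx"]+m["fx"]*c[:,0]/-c[:,2], m["cy"]-m["fy"]*c[:,1]/-c[:,2]]
E
python3 - <<'E'
from h import *
im=cv2.imread("pics/top0.png"); hsv=cv2.cvtColor(im,cv2.COLOR_BGR2HSV)
mask=cv2.inRange(hsv,(5,70,50),(25,255,255))
def show(name,x0,y0,x1,y1,lo=None):
    mk=np.zeros_like(mask); mk[y0:y1,x0:x1]=mask[y0:y1,x0:x1]
    cs=max(cv2.findContours(mk,0,2)[0],key=cv2.contourArea)
    r=cv2.minAreaRect(cs); print(name,r,cv2.boxPoints(r).round(1).tolist(),cv2.contourArea(cs)); return cv2.boxPoints(r)
b=show("caddy",280,190,350,245); print(ray("top",b,.115).round(4))
r=show("rail",205,118,415,155); print(ray("top",r,.045).round(4)); print(ray("top",r,0).round(4))
a=cv2.resize(im[110:260,205:355],(600,600),interpolation=cv2.INTER_CUBIC); a=cv2.convertScaleAbs(a,alpha=1.5)
cv2.imwrite("pics/crop0.png",a)
E
```

```text
caddy ((313.9999694824219, 218.0), (51.99999237060547, 35.99999237060547), -0.0) [[288.0, 236.0], [288.0, 200.0], [340.0, 200.0], [340.0, 236.0]] 1828.0
[[ 0.4522  0.0778  0.115 ]
 [ 0.5548  0.0771  0.115 ]
 [ 0.5511 -0.0714  0.115 ]
 [ 0.4488 -0.0681  0.115 ]]
rail ((309.4542236328125, 134.5042266845703), (5.0707502365112305, 196.01283264160156), 84.72611236572266) [[211.60000610351562, 141.0], [406.79998779296875, 123.0], [407.29998779296875, 128.0], [212.10000610351562, 146.0]] 739.0
[[ 0.7621  0.3244  0.045 ]
 [ 0.8038 -0.2924  0.045 ]
 [ 0.7871 -0.2928  0.045 ]
 [ 0.7454  0.3225  0.045 ]]
[[ 0.7779  0.3388  0.    ]
 [ 0.8213 -0.3032  0.    ]
 [ 0.8038 -0.3036  0.    ]
 [ 0.7605  0.3367  0.    ]]
```

View pics/crop0.png

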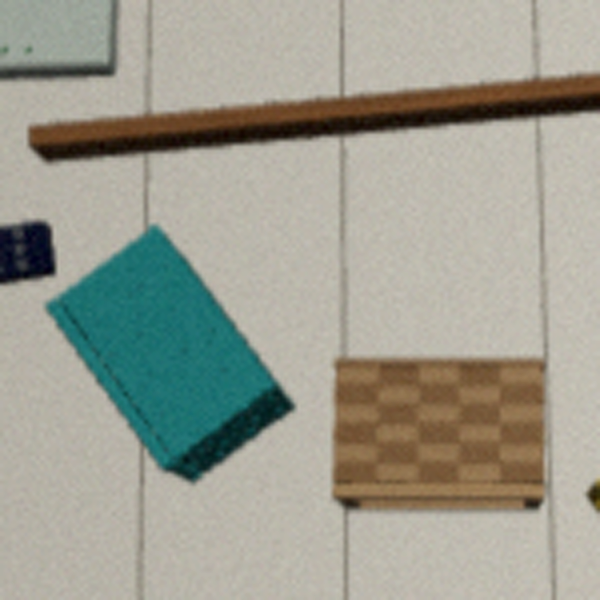

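The crop confirms it: the tan woven box lies with its rim and mouth towards the robot (rim at crop rows 485–500) and its underside edge at row 360. I'll straddle the rim edge loosely, near finger pushing and far finger ready to check the fall, with the tool pitched slightly forward.

```bash
cat >> h.py <<'E'
from scipy.spatial.transform import Rotation as Ro
def Rt(pitch,yaw=0,side=False): # tool down, y->+x (or +y if side); pitch deg: tool z leans to +x
    B=np.array([[0,1,0],[1,0,0],[0,0,-1]]).T if not side else np.array([[-1,0,0],[0,1,0],[0,0,-1]]).T
    return Ro.from_euler('z',yaw,degrees=True)*Ro.from_euler('y',-pitch,degrees=True)*Ro.from_matrix(B)
def cur():
    o=bot.get_obs(); w=o["tool_rot"]; return o, o["eef_pos"], Ro.from_quat([w[1],w[2],w[3],w[0]])
def plan(wps):
    o,p,R=cur()
    for P,G in wps:
        print("off",(R.inv().apply(np.array(P)-p)).round(4).tolist(),"ang",((R.inv()*G).as_rotvec()/(np.pi/4)).round(3).tolist())
E
python3 - <<'E'
from h import *
plan([([.33,.34,.29],Ro.from_euler('z',38,degrees=True)*Rt(0)),([.41,.004,.26],Rt(0))])
E
```

```text
off [-0.2332, -0.2622, 0.0135] ang [-0.002, 0.001, 0.83]
off [-0.3956, -0.5669, 0.044] ang [-0.002, 0.001, 1.674]
```

Request:
drive_tool:
  deltas:
    - {"gripper":110,"offset":[-0.047,-0.052,0.003],"angular":[0,0,0.166]}
    - {"gripper":110,"offset":[-0.093,-0.105,0.005],"angular":[0,0,0.332]}
    - {"gripper":110,"offset":[-0.14,-0.157,0.008],"angular":[0,0,0.498]}
    - {"gripper":110,"offset":[-0.187,-0.21,0.011],"angular":[0,0,0.664]}
    - {"gripper":110,"offset":[-0.233,-0.262,0.013],"angular":[0,0,0.83]}

```text
t: 0.6
eef_pos: [0.2848, 0.4283, 0.2941]
tool_rot: [-0.0, 0.441, 0.898, -0.0]
contact_force: [1.7, 0.4, -0.3]
gripper_width: 0.572
grasp_force: 0.0
```

Request:
drive_tool:
  deltas:
    - {"gripper":110,"offset":[0,0,0],"angular":[0,0,0]}
    - {"gripper":110,"offset":[0,0,0],"angular":[0,0,0]}

```text
t: 0.8
eef_pos: [0.2847, 0.4296, 0.2945]
tool_rot: [-0.0, 0.439, 0.898, -0.0]
contact_force: [-0.6, 0.6, 0.1]
gripper_width: 0.57
grasp_force: 0.0
```

Run:
```python
from h import *
o,p,R=cur();print(o['t'],p,R.as_matrix().round(3),o['q'].round(3),o['gripper_width'])
plan([([.41,.004,.26],Rt(0)),([.41,.004,.26],Rt(15))])
```

```text
0.8 [0.28474474 0.42955684 0.29449144] [[-0.614  0.789 -0.   ]
 [ 0.789  0.614  0.   ]
 [ 0.    -0.    -1.   ]] [-1.281  0.224  0.203  1.955 -0.055  0.968 -0.39 ] 0.5704342381287324
off [-0.4128, -0.1626, 0.0344] ang [-0.0, -0.0, 0.842]
off [-0.4128, -0.1626, 0.0344] ang [-0.321, -0.11, 0.837]
```

Request:
drive_tool:
  deltas:
    - {"gripper":110,"offset":[-0.045,-0.018,0.004],"angular":[0,0,0.09]}
    - {"gripper":110,"offset":[-0.09,-0.036,0.008],"angular":[0,0,0.18]}
    - {"gripper":110,"offset":[-0.135,-0.054,0.012],"angular":[0,0,0.27]}
    - {"gripper":110,"offset":[-0.18,-0.072,0.015],"angular":[0,0,0.36]}
    - {"gripper":110,"offset":[-0.226,-0.09,0.02],"angular":[0,0,0.45]}

```text
t: 1.3
eef_pos: [0.3527, 0.1971, 0.2747]
tool_rot: [0.0, 0.589, 0.808, 0.001]
contact_force: [1.7, 0.6, -0.0]
gripper_width: 0.573
grasp_force: 0.0
```

Run:
```python
from h import *
o,p,R=cur();print(o['t'],p,o['q'].round(3))
plan([([.41,.004,.26],Rt(0)),([.41,.004,.26],Rt(15))])
```

```text
1.3 [0.35268738 0.19711124 0.27467931] [-1.045  0.046  0.398  2.216 -0.023  0.882 -0.322]
off [-0.2014, -0.0046, 0.0146] ang [0.002, -0.001, 0.396]
off [-0.2014, -0.0046, 0.0146] ang [-0.329, -0.053, 0.394]
```

Request:
drive_tool:
  deltas:
    - {"gripper":110,"offset":[-0.045,-0.001,0.003],"angular":[0,0,0.1]}
    - {"gripper":110,"offset":[-0.09,-0.002,0.006],"angular":[-0.08,0,0.2]}
    - {"gripper":110,"offset":[-0.135,-0.003,0.01],"angular":[-0.16,-0.03,0.3]}
    - {"gripper":110,"offset":[-0.18,-0.004,0.014],"angular":[-0.24,-0.04,0.39]}
    - {"gripper":110,"offset":[-0.201,-0.005,0.015],"angular":[-0.33,-0.05,0.39]}

```text
t: 1.8
eef_pos: [0.4102, 0.0024, 0.2598]
tool_rot: [0.093, 0.701, 0.701, 0.093]
contact_force: [-0.1, 0.4, -0.6]
gripper_width: 0.567
grasp_force: 0.0
```

Request:
drive_tool:
  deltas:
    - {"gripper":110,"offset":[0,0,0],"angular":[0,0,0]}
    - {"gripper":110,"offset":[0,0,0],"angular":[0,0,0]}

```text
t: 2.0
eef_pos: [0.4093, 0.0053, 0.2598]
tool_rot: [0.091, 0.7, 0.702, 0.092]
contact_force: [0.2, -0.0, 1.1]
gripper_width: 0.577
grasp_force: 0.0
```

Run:
```python
from h import *
o,p,R=cur();print(o['t'],p,R.as_matrix().round(3),o['q'].round(3))
im=optics.read_camera("wrist"); cv2.imwrite("pics/w1.png",im)
m=optics.camera_model("wrist"); T=m["cam_to_world"]; print(m['fx'],(R.inv().apply(T[:3,3]-p)).round(3), R.inv().apply(-T[:3,2]).round(3))
```

```text
2.0 [0.40933642 0.00533908 0.25976534] [[-0.004  0.966  0.258]
 [ 1.     0.003  0.002]
 [ 0.001  0.258 -0.966]] [-0.81  -0.058  0.609  2.367  0.152  0.571 -0.311]
339.19105383091664 [ 0.068 -0.001 -0.069] [-0.263  0.001  0.965]
```

View pics/w1.png

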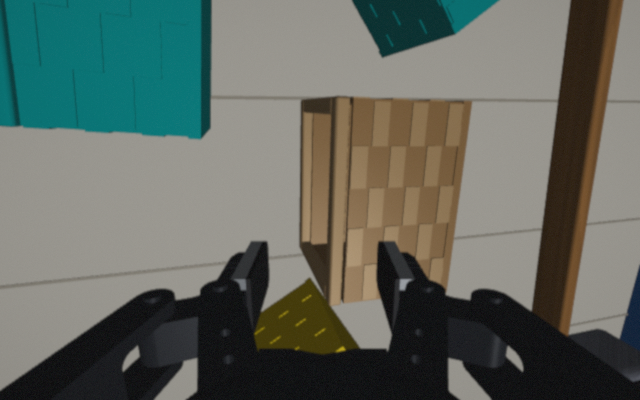

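The wrist view shows the fingers astride the rim: rim edge from (334,97) to (330,303), fingertips at about (257,242) and (389,242). Pitch 15° is reachable.

Run:
```python
from h import *
o,p,R=cur()
for L in (.060,.064,.068,.072): print(L,proj("wrist",[p+R.apply([.011,s*.0243,L]) for s in(-1,1)]).round(0).tolist())
print(ray("wrist",[(333,97),(330,303),(470,101),(446,297)],.115).round(4))
plan([([.448,.004,.20],Rt(18)),([.448,.004,.176],Rt(18))])
```

```text
0.06 [[266.0, 249.0], [384.0, 249.0]]
0.064 [[267.0, 245.0], [382.0, 245.0]]
0.068 [[269.0, 241.0], [381.0, 241.0]]
0.072 [[270.0, 238.0], [379.0, 238.0]]
[[ 0.4537  0.0792  0.115 ]
 [ 0.4535 -0.0658  0.115 ]
 [ 0.5535  0.0778  0.115 ]
 [ 0.552  -0.0758  0.115 ]]
off [-0.002, 0.0217, 0.0677] ang [-0.068, -0.003, 0.005]
off [-0.002, 0.0155, 0.0909] ang [-0.068, -0.003, 0.005]
```

Request:
drive_tool:
  deltas:
    - {"gripper":110,"offset":[-0.002,0.01,0.03],"angular":[-0.03,0,0]}
    - {"gripper":110,"offset":[-0.002,0.018,0.06],"angular":[-0.068,0,0]}
    - {"gripper":110,"offset":[-0.002,0.016,0.08],"angular":[-0.068,0,0]}
    - {"gripper":110,"offset":[-0.002,0.016,0.087],"angular":[-0.068,0,0]}
    - {"gripper":110,"offset":[-0.002,0.016,0.087],"angular":[-0.068,0,0]}

```text
t: 2.55
eef_pos: [0.4471, 0.0039, 0.1783]
tool_rot: [0.109, 0.697, 0.7, 0.11]
contact_force: [-0.0, -0.1, 1.2]
gripper_width: 0.57
grasp_force: 0.0
```

Run:
```python
from h import *
o,p,R=cur();print(o['t'],p,R.as_matrix().round(3),o['q'].round(3))
im=optics.read_camera("wrist"); cv2.imwrite("pics/w2.png",im)
H=np.array([.553,.004,0])
def wp(th,d,p,g=.0243,L=.067,pre=0):
    """near pad tip placed: at depth d below rim corner"""
    t=np.radians(th); a=np.array([-.1,.115]); rim=np.array([a[0]*np.cos(t)+a[1]*np.sin(t), -a[0]*np.sin(t)+a[1]*np.cos(t)])
    return rim
plan([([.456,.004,.180],Rt(18))])
```

```text
2.55 [0.44710853 0.00386234 0.17827777] [[-0.005  0.952  0.306]
 [ 1.     0.005  0.001]
 [-0.     0.306 -0.952]] [-0.647  0.219  0.529  2.396 -0.268  0.255  0.109]
off [0.0004, 0.0086, 0.0018] ang [-0.002, -0.002, 0.005]
```

View pics/w2.png

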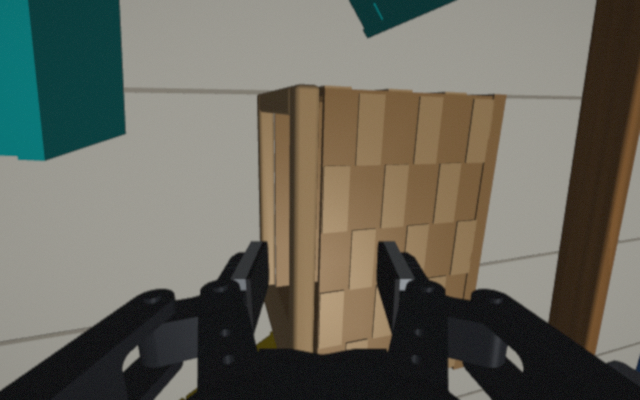

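```bash
cat >> h.py <<'E'
HX=.5535
def pose(th,pitch,d,g=.0243,L=.067,y=.004):
    t=np.radians(th);c,s=np.cos(t),np.sin(t); q=np.radians(pitch)
    O=np.array([HX-.1*c+.115*s,.1*s+.115*c]); I=O+.012*np.array([-s,-c])
    yt=np.array([np.cos(q),np.sin(q)]); zt=np.array([np.sin(q),-np.cos(q)])
    a=min(O@yt,I@yt)+g; b=O@zt+d-L
    P=a*yt+b*zt
    return np.array([P[0],y,P[1]]),Rt(pitch)
def calls(p,R,rows,n=5):
    "rows: list of (gripper,P,G); rounded command followed up call by call"
    for i in range(0,len(rows),n):
        out=[]
        for gr,P,G in rows[i:i+n]:
            off=(R.inv().apply(P-p)).round(3); an=((R.inv()*G).as_rotvec()/(np.pi/4)).round(2)
            out.append(f'{{"gripper": {gr}, "offset": {off.tolist()}, "angular": {an.tolist()}}}')
        p=p+R.apply(off); R=R*Ro.from_rotvec(an*np.pi/4)
        print("["+", ".join(out)+"]", "->",p.round(4))
E
python3 - <<'E'
from h import *
o,p,R=cur()
rows=[]
for th in np.arange(-2,30.1,2):
    d=np.interp(th,[0,5,20],[.006,.006,.014]); rows.append((110,)+pose(th,18,d))
calls(p,R,rows)
E
```

```text
[{"gripper": 110, "offset": [0.0, 0.002, 0.004], "angular": [-0.0, -0.0, 0.01]}, {"gripper": 110, "offset": [0.0, 0.007, 0.002], "angular": [-0.0, -0.0, 0.01]}, {"gripper": 110, "offset": [0.0, 0.011, -0.0], "angular": [-0.0, -0.0, 0.01]}, {"gripper": 110, "offset": [0.0, 0.016, -0.002], "angular": [-0.0, -0.0, 0.01]}, {"gripper": 110, "offset": [0.0, 0.021, -0.003], "angular": [-0.0, -0.0, 0.01]}] -> [0.4663 0.0037 0.1884]
[{"gripper": 110, "offset": [0.0, 0.004, -0.001], "angular": [-0.0, -0.0, -0.0]}, {"gripper": 110, "offset": [0.0, 0.009, -0.001], "angular": [-0.0, -0.0, -0.0]}, {"gripper": 110, "offset": [0.0, 0.014, -0.001], "angular": [-0.0, -0.0, -0.0]}, {"gripper": 110, "offset": [0.0, 0.019, -0.001], "angular": [-0.0, -0.0, -0.0]}, {"gripper": 110, "offset": [0.0, 0.024, -0.0], "angular": [-0.0, -0.0, -0.0]}] -> [0.4892 0.0036 0.1958]
[{"gripper": 110, "offset": [0.0, 0.005, 0.0], "angular": [-0.0, -0.0, -0.0]}, {"gripper": 110, "offset": [0.0, 0.01, 0.001], "angular": [-0.0, -0.0, -0.0]}, {"gripper": 110, "offset": [0.0, 0.015, 0.001], "angular": [-0.0, -0.0, -0.0]}, {"gripper": 110, "offset": [0.001, 0.02, 0.001], "angular": [-0.0, -0.0, -0.0]}, {"gripper": 110, "offset": [0.001, 0.025, 0.001], "angular": [-0.0, -0.0, -0.0]}] -> [0.5133 0.0045 0.2025]
[{"gripper": 110, "offset": [-0.0, 0.005, 0.0], "angular": [-0.0, -0.0, -0.0]}, {"gripper": 110, "offset": [-0.0, 0.01, 0.001], "angular": [-0.0, -0.0, -0.0]}] -> [0.5231 0.0044 0.2046]
```

Request:
drive_tool:
  deltas:
    - {"gripper":110,"offset":[0,0.002,0.003],"angular":[0,0,0]}
    - {"gripper":110,"offset":[0,0.007,0.002],"angular":[0,0,0]}
    - {"gripper":110,"offset":[0,0.011,0],"angular":[0,0,0]}
    - {"gripper":110,"offset":[0,0.016,-0.002],"angular":[0,0,0]}
    - {"gripper":110,"offset":[0,0.021,-0.003],"angular":[0,0,0]}

```text
t: 3.1
eef_pos: [0.4658, 0.0023, 0.1893]
tool_rot: [0.11, 0.698, 0.699, 0.111]
contact_force: [-3.8, 0.4, 2.6]
gripper_width: 0.569
grasp_force: 2.0
```

Run:
```python
from h import *
o,p,R=cur();print(o['t'],p,o['contact_force'],o['q'].round(3))
im=optics.read_camera("scene"); a=cv2.resize(im[110:290,250:450],(600,540),interpolation=cv2.INTER_CUBIC); cv2.imwrite("pics/s3.png",cv2.convertScaleAbs(a,alpha=1.3))
```

```text
3.1 [0.46584141 0.00230498 0.1893061 ] [-3.82630717  0.35920886  2.59023087] [-0.642  0.223  0.54   2.351 -0.262  0.296  0.11 ]
```

View pics/s3.png

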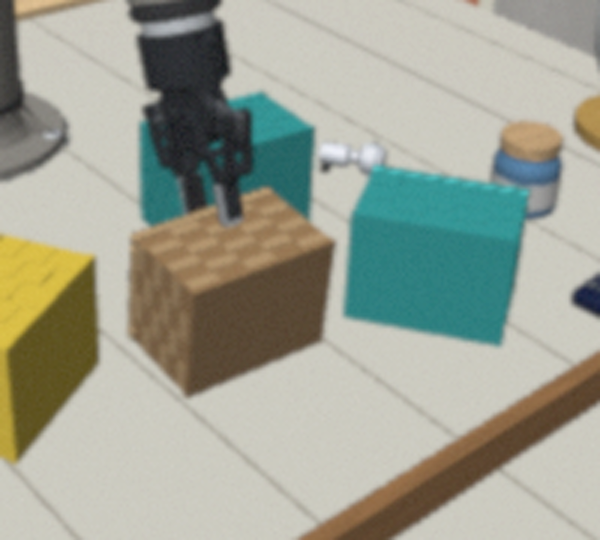

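The fingers straddle the rim edge at crop (210,200), and the near finger has felt 3.8 N of contact. I'll continue along the arc.

Request:
drive_tool:
  deltas:
    - {"gripper":110,"offset":[0,0.004,-0.001],"angular":[0,0,0]}
    - {"gripper":110,"offset":[0,0.009,-0.001],"angular":[0,0,0]}
    - {"gripper":110,"offset":[0,0.014,-0.001],"angular":[0,0,0]}
    - {"gripper":110,"offset":[0,0.019,-0.001],"angular":[0,0,0]}
    - {"gripper":110,"offset":[0,0.024,0],"angular":[0,0,0]}

```text
t: 3.65
eef_pos: [0.4895, 0.0022, 0.1965]
tool_rot: [0.111, 0.698, 0.699, 0.111]
contact_force: [-0.9, -0.2, -0.2]
gripper_width: 0.568
grasp_force: 0.4
```

Run:
```python
from h import *
o,p,R=cur();print(o['t'],p,o['contact_force'],o['grasp_force'],o['q'].round(3))
im=optics.read_camera("scene"); a=cv2.resize(im[140:260,270:390],(600,600),interpolation=cv2.INTER_CUBIC); cv2.imwrite("pics/s4.png",cv2.convertScaleAbs(a,alpha=1.3))
```

```text
3.65 [0.48951677 0.00218816 0.19653215] [-0.85273054 -0.2494836  -0.20921522] 0.43173407670110464 [-0.62   0.245  0.532  2.296 -0.273  0.329  0.126]
```

View pics/s4.png

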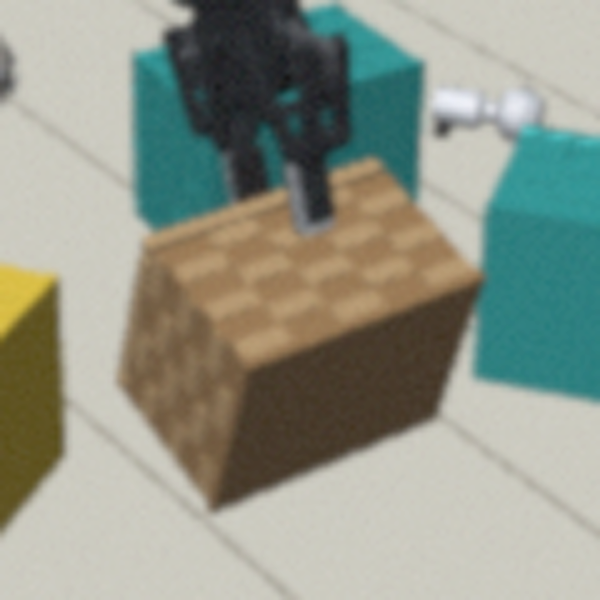

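It is tipping cleanly: about 15° up, with the heel corner at crop (212,508) staying put. Continuing.

Request:
drive_tool:
  deltas:
    - {"gripper":110,"offset":[0,0.005,0],"angular":[0,0,0]}
    - {"gripper":110,"offset":[0,0.01,0.001],"angular":[0,0,0]}
    - {"gripper":110,"offset":[0,0.015,0.001],"angular":[0,0,0]}

```text
t: 4.0
eef_pos: [0.5038, 0.0022, 0.2001]
tool_rot: [0.11, 0.698, 0.699, 0.111]
contact_force: [-0.4, 0.5, 0.6]
gripper_width: 0.567
grasp_force: 0.3
```

Run:
```python
from h import *
o,p,R=cur();print(o['t'],p,o['contact_force'],o['grasp_force'])
# heel check: lowest extent of tan blob in scene
im=optics.read_camera("scene");hsv=cv2.cvtColor(im,cv2.COLOR_BGR2HSV);mk=cv2.inRange(hsv,(5,60,20),(25,255,255));mk[:150]=0;mk[260:]=0;mk[:,:280]=0;mk[:,375:]=0
c=max(cv2.findContours(mk,0,2)[0],key=cv2.contourArea)[:,0]; q=c[c[:,1].argmax()]; print("heel px",q, ray("scene",[q],0).round(4))
p0=np.array([.5036,.0025,.2005])
rows=[]
for th in np.arange(26,86.1,2):
    gr=int(np.interp(th,[26,36],[110,150])); w=(gr-110)/40
    d=np.interp(th,[20,40,86],[.014,.014,.016]); pt=np.interp(th,[30,86],[18,0])
    rows.append((gr,)+pose(th,pt,d,g=.0243-.0068*w,L=.067+.003*w,y=.0025))
print(p0-p); calls(p0,R,rows)
```

```text
4.0 [0.50382062 0.00222769 0.20006612] [-0.37856019  0.48071442  0.5820317 ] 0.2947028400376439
heel px [312 240] [[ 0.5473 -0.0677  0.    ]]
[-0.00022062  0.00027231  0.00043388]
[{"gripper": 110, "offset": [-0.0, 0.009, 0.001], "angular": [0.0, -0.0, 0.0]}, {"gripper": 118, "offset": [-0.0, 0.013, 0.001], "angular": [0.0, -0.0, 0.0]}, {"gripper": 126, "offset": [-0.0, 0.017, 0.001], "angular": [0.0, -0.0, 0.0]}, {"gripper": 134, "offset": [-0.0, 0.021, 0.001], "angular": [0.01, -0.0, 0.0]}, {"gripper": 142, "offset": [-0.0, 0.025, 0.001], "angular": [0.03, -0.0, 0.0]}] -> [0.5277 0.0025 0.2073]
[{"gripper": 150, "offset": [-0.0, 0.005, 0.001], "angular": [0.01, -0.0, 0.0]}, {"gripper": 150, "offset": [-0.0, 0.01, 0.002], "angular": [0.03, -0.0, 0.0]}, {"gripper": 150, "offset": [-0.0, 0.016, 0.004], "angular": [0.04, -0.0, 0.0]}, {"gripper": 150, "offset": [-0.0, 0.021, 0.005], "angular": [0.06, -0.0, 0.0]}, {"gripper": 150, "offset": [-0.0, 0.027, 0.007], "angular": [0.07, -0.0, 0.0]}] -> [0.5556 0.0026 0.2083]
[{"gripper": 150, "offset": [-0.0, 0.006, 0.002], "angular": [0.01, -0
[... 1039 characters left out ...]
"offset": [-0.0, 0.02, 0.013], "angular": [0.06, -0.0, 0.0]}, {"gripper": 150, "offset": [-0.0, 0.024, 0.016], "angular": [0.07, -0.0, 0.0]}] -> [0.6381 0.0027 0.183 ]
[{"gripper": 150, "offset": [-0.0, 0.005, 0.004], "angular": [0.02, -0.0, 0.0]}, {"gripper": 150, "offset": [-0.0, 0.01, 0.007], "angular": [0.03, -0.0, 0.0]}, {"gripper": 150, "offset": [-0.0, 0.014, 0.011], "angular": [0.05, -0.0, 0.0]}, {"gripper": 150, "offset": [-0.0, 0.019, 0.015], "angular": [0.06, -0.0, 0.0]}, {"gripper": 150, "offset": [-0.0, 0.023, 0.019], "angular": [0.08, -0.0, 0.0]}] -> [0.6624 0.0028 0.1657]
[{"gripper": 150, "offset": [-0.0, 0.004, 0.004], "angular": [0.01, -0.0, 0.0]}] -> [0.6664 0.0028 0.1617]
```

Request:
drive_tool:
  deltas:
    - {"gripper":110,"offset":[0,0.007,0.001],"angular":[0,0,0]}
    - {"gripper":118,"offset":[0,0.012,0.001],"angular":[0,0,0]}
    - {"gripper":126,"offset":[0,0.016,0.001],"angular":[0,0,0]}
    - {"gripper":134,"offset":[0,0.02,0.001],"angular":[0.01,0,0]}
    - {"gripper":142,"offset":[0,0.024,0.001],"angular":[0.03,0,0]}

```text
t: 4.55
eef_pos: [0.5266, 0.0023, 0.2065]
tool_rot: [0.102, 0.699, 0.7, 0.103]
contact_force: [0.4, -0.3, 0.1]
gripper_width: 0.444
grasp_force: 0.0
```

Request:
drive_tool:
  deltas:
    - {"gripper":150,"offset":[0,0.005,0.001],"angular":[0.01,0,0]}
    - {"gripper":150,"offset":[0,0.01,0.002],"angular":[0.03,0,0]}
    - {"gripper":150,"offset":[0,0.016,0.004],"angular":[0.04,0,0]}

```text
t: 4.85
eef_pos: [0.5436, 0.0024, 0.2074]
tool_rot: [0.091, 0.701, 0.702, 0.092]
contact_force: [0.4, 0.7, 0.5]
gripper_width: 0.417
grasp_force: 0.0
```

Run:
```python
from h import *
o,p,R=cur();print(o['t'],p,o['contact_force'],o['grasp_force'])
im=optics.read_camera("scene"); a=cv2.resize(im[130:250,270:390],(500,500),interpolation=cv2.INTER_CUBIC); b=cv2.resize(optics.read_camera("wrist")[:,120:520],(300,300)); 
c=np.zeros((500,800,3),np.uint8);c[:,:500]=a;c[:300,500:]=b;cv2.imwrite("pics/s5.png",cv2.convertScaleAbs(c,alpha=1.3))
```

```text
4.85 [0.54359003 0.00237642 0.20735439] [0.39887517 0.73034245 0.46902594] 0.0
```

View pics/s5.png

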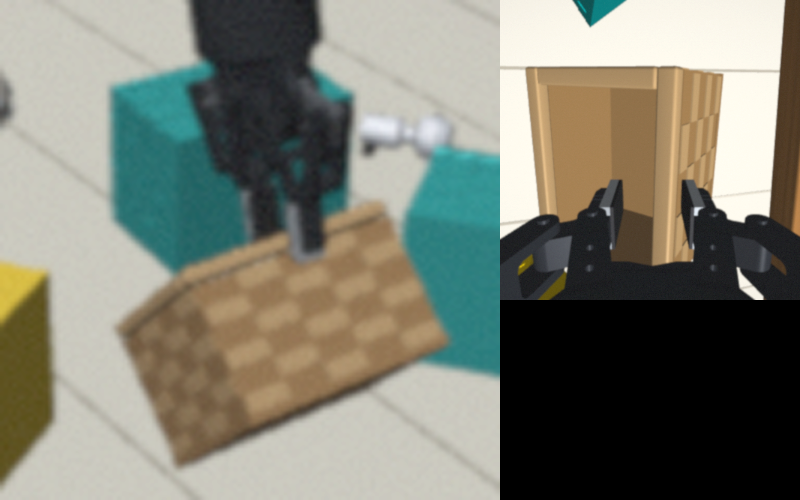

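The caddy is now about 50° up and caged loosely: the rim sits between the fingers and leans lightly on the far one, with no pinch. I'll keep following the arc and let it down gently.

Request:
drive_tool:
  deltas:
    - {"gripper":150,"offset":[0,0.005,0.001],"angular":[0.02,0,0]}
    - {"gripper":150,"offset":[0,0.011,0.003],"angular":[0.03,0,0]}
    - {"gripper":150,"offset":[0,0.016,0.005],"angular":[0.04,0,0]}
    - {"gripper":150,"offset":[0,0.022,0.007],"angular":[0.06,0,0]}
    - {"gripper":150,"offset":[0,0.027,0.009],"angular":[0.07,0,0]}

```text
t: 5.45
eef_pos: [0.5722, 0.0024, 0.2055]
tool_rot: [0.072, 0.703, 0.704, 0.072]
contact_force: [1.7, -1.0, -0.1]
gripper_width: 0.414
grasp_force: 0.4
```

Request:
drive_tool:
  deltas:
    - {"gripper":150,"offset":[0,0.005,0.002],"angular":[0.02,0,0]}
    - {"gripper":150,"offset":[0,0.011,0.005],"angular":[0.03,0,0]}
    - {"gripper":150,"offset":[0,0.016,0.007],"angular":[0.04,0,0]}
    - {"gripper":150,"offset":[0,0.021,0.01],"angular":[0.06,0,0]}
    - {"gripper":150,"offset":[0,0.026,0.013],"angular":[0.07,0,0]}

```text
t: 5.95
eef_pos: [0.6, 0.0024, 0.1979]
tool_rot: [0.052, 0.705, 0.706, 0.053]
contact_force: [0.3, 0.5, -0.9]
gripper_width: 0.413
grasp_force: 0.5
```

Run:
```python
from h import *
o,p,R=cur();print(o['t'],p,R.as_matrix()[:,1].round(3),o['contact_force'],o['grasp_force'],o['q'].round(2))
im=optics.read_camera("scene"); a=cv2.resize(im[130:250,280:400],(500,500),interpolation=cv2.INTER_CUBIC); b=cv2.resize(optics.read_camera("wrist")[:,120:520],(300,300)); 
c=np.zeros((500,800,3),np.uint8);c[:,:500]=a;c[:300,500:]=b;cv2.imwrite("pics/s6.png",cv2.convertScaleAbs(c,alpha=1.3))
for th in (58,62,66,70,74): print(th,pose(th,np.interp(th,[30,86],[18,0]),.015,g=.0175,L=.07)[0].round(4))
```

```text
5.95 [0.59999751 0.00240296 0.19785175] [0.989 0.002 0.148] [ 0.29550703  0.53082421 -0.93506072] 0.47528273571515456 [-0.49  0.46  0.49  1.95 -0.34  0.65  0.19]
58 [0.5958 0.004  0.2011]
62 [0.6069 0.004  0.1976]
66 [0.6177 0.004  0.1935]
70 [0.6283 0.004  0.1886]
74 [0.6385 0.004  0.1831]
```

View pics/s6.png

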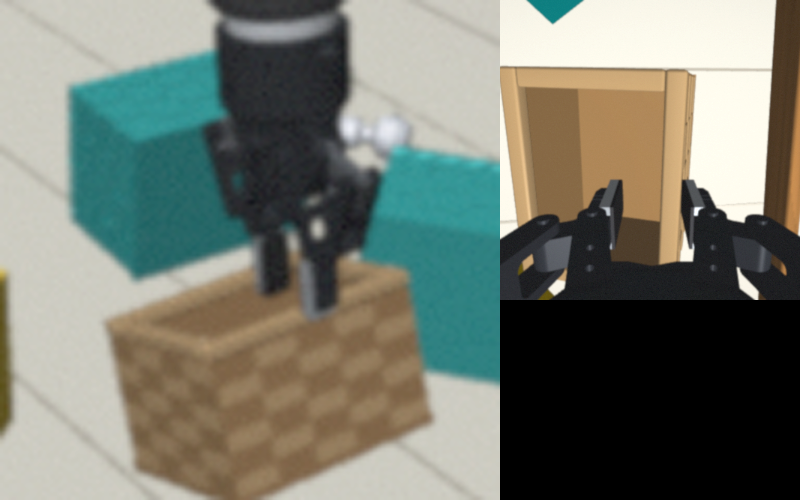

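The caddy is about 70° up, mouth rising, with its far rim resting on the far finger at crop (315,310). Two more arc calls should seat it.

Request:
drive_tool:
  deltas:
    - {"gripper":150,"offset":[0,0.005,0.003],"angular":[0.02,0,0]}
    - {"gripper":150,"offset":[0,0.01,0.006],"angular":[0.03,0,0]}
    - {"gripper":150,"offset":[0,0.015,0.01],"angular":[0.05,0,0]}
    - {"gripper":150,"offset":[0,0.02,0.013],"angular":[0.06,0,0]}
    - {"gripper":150,"offset":[0,0.024,0.016],"angular":[0.07,0,0]}

```text
t: 6.55
eef_pos: [0.6258, 0.0025, 0.1852]
tool_rot: [0.033, 0.706, 0.707, 0.033]
contact_force: [0.8, 0.0, -1.2]
gripper_width: 0.412
grasp_force: 0.6
```

Request:
drive_tool:
  deltas:
    - {"gripper":150,"offset":[0,0.005,0.004],"angular":[0.02,0,0]}
    - {"gripper":150,"offset":[0,0.01,0.007],"angular":[0.03,0,0]}
    - {"gripper":150,"offset":[0,0.014,0.011],"angular":[0.05,0,0]}
    - {"gripper":150,"offset":[0,0.018,0.015],"angular":[0.06,0,0]}

```text
t: 6.95
eef_pos: [0.6454, 0.0025, 0.1722]
tool_rot: [0.016, 0.706, 0.708, 0.017]
contact_force: [1.5, -1.0, -0.9]
gripper_width: 0.409
grasp_force: 0.9
```

Run:
```python
from h import *
o,p,R=cur();print(o['t'],p,R.as_matrix()[:,1].round(3),o['contact_force'],o['grasp_force'],o['q'].round(2))
im=optics.read_camera("scene"); a=cv2.resize(im[130:250,290:410],(500,500),interpolation=cv2.INTER_CUBIC); b=cv2.resize(optics.read_camera("wrist")[:,120:520],(300,300)); 
c=np.zeros((500,800,3),np.uint8);c[:,:500]=a;c[:300,500:]=b;cv2.imwrite("pics/s7.png",cv2.convertScaleAbs(c,alpha=1.3))
plan([(p+[0,0,.06],Rt(0))])
```

```text
6.95 [0.64543085 0.00248445 0.17223971] [0.999 0.002 0.047] [ 1.53332352 -1.02624808 -0.93008475] 0.9318341128528118 [-0.44  0.6   0.47  1.79 -0.36  0.79  0.21]
off [-0.0001, 0.0028, -0.0603] ang [0.06, -0.001, 0.002]
```

View pics/s7.png

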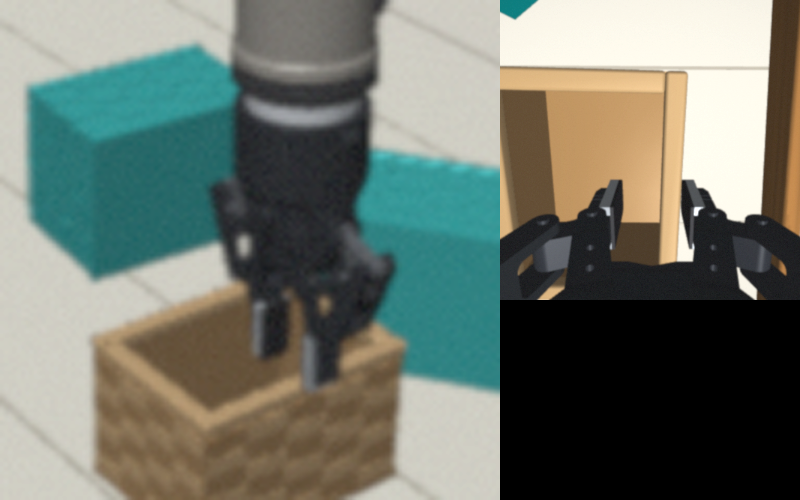

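The caddy is almost upright, with the far rim at crop (300,400) still lightly against the far finger at 1.5 N. I'll finish the arc with clearance on both sides, then lift clear. That was the tenth picture, so from here I work from measurements only.

Request:
drive_tool:
  deltas:
    - {"gripper":150,"offset":[0,0.003,0.002],"angular":[0.01,0,0]}
    - {"gripper":150,"offset":[0,0.006,0.004],"angular":[0.03,0,0]}
    - {"gripper":150,"offset":[0,0.009,0.005],"angular":[0.04,0,0]}
    - {"gripper":150,"offset":[0,0.012,0.006],"angular":[0.05,0,0]}
    - {"gripper":150,"offset":[0,0.012,0.006],"angular":[0.05,0,0]}

```text
t: 7.55
eef_pos: [0.6574, 0.0026, 0.1669]
tool_rot: [0.002, 0.706, 0.708, 0.003]
contact_force: [-0.3, -0.2, -0.2]
gripper_width: 0.412
grasp_force: 0.0
```

Run:
```python
from h import *
o,p,R=cur();print(o['t'],p,R.as_matrix()[:,1].round(3),o['contact_force'],o['grasp_force'])
```

```text
7.55 [0.65740736 0.00260225 0.16688576] [1.    0.002 0.008] [-0.33378736 -0.15662402 -0.23396515] 0.0
```

Request:
drive_tool:
  deltas:
    - {"gripper":150,"offset":[0,0,-0.02],"angular":[0,0,0]}
    - {"gripper":150,"offset":[0,0,-0.05],"angular":[0,0,0]}
    - {"gripper":150,"offset":[0,0,-0.09],"angular":[0,0,0]}
    - {"gripper":150,"offset":[0,-0.03,-0.1],"angular":[0,0,-0.15]}
    - {"gripper":150,"offset":[0,-0.07,-0.1],"angular":[0,0,-0.33]}

```text
t: 8.05
eef_pos: [0.5877, 0.0021, 0.2689]
tool_rot: [0.005, 0.607, 0.795, 0.004]
contact_force: [-0.2, 0.0, 0.5]
gripper_width: 0.413
grasp_force: 0.0
```

Request:
drive_tool:
  deltas:
    - {"gripper":150,"offset":[0.01,-0.035,0],"angular":[0,0,-0.18]}
    - {"gripper":150,"offset":[0.02,-0.07,0],"angular":[0,0,-0.36]}
    - {"gripper":150,"offset":[0.03,-0.1,0],"angular":[0,0,-0.54]}
    - {"gripper":150,"offset":[0.035,-0.13,0],"angular":[0,0,-0.72]}
    - {"gripper":150,"offset":[0.035,-0.135,0],"angular":[0,0,-0.9]}

```text
t: 8.55
eef_pos: [0.4431, 0.0008, 0.265]
tool_rot: [0.002, 0.294, 0.956, 0.002]
contact_force: [0.3, 0.4, 0.5]
gripper_width: 0.409
grasp_force: 0.0
```

Run:
```python
from h import *
o,p,R=cur();print(o['t'],p,R.as_matrix().round(3).tolist(),o['contact_force'],o['q'].round(2))
im=optics.read_camera("top");cv2.imwrite("pics/t8.png",im);hsv=cv2.cvtColor(im,cv2.COLOR_BGR2HSV);mk=cv2.inRange(hsv,(5,70,40),(25,255,255))
mk[:150]=0;mk[245:]=0;mk[:,:280]=0;mk[:,352:]=0
cs=[c for c in cv2.findContours(mk,0,2)[0] if cv2.contourArea(c)>50]
for c in cs: r=cv2.minAreaRect(c);print(r,ray("top",cv2.boxPoints(r),.1).round(4).tolist())
# far edge fit at z=.1: topmost mask pixel per column
ys=[(x,np.flatnonzero(mk[:,x])[0]-.5) for x in range(286,346) if mk[:,x].any()]
E=ray("top",ys,.1); k=np.polyfit(E[3:-3,1],E[3:-3,0],1); print("back edge x(y=0)",k[1],"yaw",-np.degrees(np.arctan(k[0])),E[[0,-1]].round(4))
# rail front top edge: gradient
m2=cv2.inRange(hsv,(5,70,30),(25,255,255)); g=im.astype(float).sum(2)
for nm,f in(("bottom",-1),("top",0)):
    Y=[]
    for x in range(225,398,4):
        c=np.flatnonzero(m2[115:158,x]); Y.append((x,115+c[f]+(.5 if f else -.5)))
    F=ray("top",Y,0 if f else .045);k=np.polyfit(F[:,1],F[:,0],1);print("rail",nm,k[1],"yaw",-np.degrees(np.arctan(k[0])))
print(m2[120:150,315],im[120:150,315].tolist())
plan([([.49,.004,.2],Rt(5,4,True)),([.49,.004,.105],Rt(5,4,True))])
```

```text
8.55 [0.44306793 0.00077996 0.26504024] [[-0.827, 0.562, 0.005], [0.562, 0.827, 0.002], [-0.004, 0.004, -1.0]] [0.33214604 0.40585914 0.52514861] [-0.47  0.14  0.36  2.15 -0.06  0.86  0.9 ]
((314.8524169921875, 181.34539794921875), (51.14896011352539, 38.36172103881836), 1.3322198390960693) [[0.5576, 0.0762, 0.1], [0.6726, 0.0727, 0.1], [0.6648, -0.0781, 0.1], [0.5504, -0.0718, 0.1]]
back edge x(y=0) 0.6679428245442497 yaw -1.7863483051216127 [[ 0.5795  0.0756  0.1   ]
 [ 0.6566 -0.0753  0.1   ]]
rail bottom 0.7784468923673561 yaw 4.080060571395691
rail top 0.7836404894095516 yaw 3.7441605084853498
[  0   0   0   0   0   0   0   0   0   0   0   0 255 255 255 255 255 255
   0   0 255   0   0   0   0   0   0   0   0   0] [[122, 131, 133], [123, 131, 134], [123, 132, 134], [123, 132, 134], [121, 129, 131], [125, 132, 136], [120, 130, 134], [122, 130, 134], [122, 130, 132], [126, 134, 137], [120, 129, 132], [105, 116, 121], [55, 70, 86], [32, 52, 78], [31, 53, 80], [29, 54, 79], [28, 46, 70], [9, 24, 34], [3, 12, 19], [4, 10, 22], [19, 23, 30], [77, 81, 87], [113, 121, 123], [125, 133, 136], [123, 132, 134], [124, 129, 134], [124, 131, 132], [123, 131, 132], [125, 133, 136], [126, 131, 134]]
off [-0.036, 0.028, 0.0656] ang [-0.032, -0.099, -0.841]
off [-0.0356, 0.0275, 0.1606] ang [-0.032, -0.099, -0.841]
```

The caddy stands upright: back edge at x≈0.668, yaw −1.8°. The rail face is at about x=0.766, yaw +3.9°. I'll go behind its front side.

Request:
drive_tool:
  deltas:
    - {"gripper":150,"offset":[-0.01,0.008,0.015],"angular":[0,-0.02,-0.18]}
    - {"gripper":150,"offset":[-0.02,0.015,0.03],"angular":[-0.01,-0.04,-0.36]}
    - {"gripper":150,"offset":[-0.03,0.022,0.05],"angular":[-0.02,-0.06,-0.54]}
    - {"gripper":150,"offset":[-0.036,0.026,0.066],"angular":[-0.03,-0.08,-0.7]}
    - {"gripper":150,"offset":[-0.036,0.026,0.07],"angular":[-0.03,-0.1,-0.84]}

```text
t: 9.1
eef_pos: [0.4924, 0.0022, 0.1942]
tool_rot: [0.044, -0.029, 0.999, -0.0]
contact_force: [-1.0, -0.5, -0.1]
gripper_width: 0.414
grasp_force: 0.0
```

Run:
```python
from h import *
o,p,R=cur();print(o['t'],p,o['contact_force'],o['q'].round(2))
plan([([.49,0,.106],Rt(5,4,True)),([.52,0,.106],Rt(5,4,True))])
```

```text
9.1 [0.49235403 0.00221078 0.19419874] [-0.96189378 -0.49059959 -0.07308908] [-0.33  0.3   0.23  2.15 -0.1   0.62  1.59]
off [0.0102, -0.0018, 0.0876] ang [-0.005, 0.0, -0.014]
off [-0.0196, -0.0035, 0.0903] ang [-0.005, 0.0, -0.014]
```

Request:
drive_tool:
  deltas:
    - {"gripper":150,"offset":[0.003,-0.001,0.025],"angular":[0,0,-0.01]}
    - {"gripper":150,"offset":[0.006,-0.002,0.05],"angular":[0,0,-0.01]}
    - {"gripper":150,"offset":[0.01,-0.002,0.075],"angular":[0,0,-0.01]}
    - {"gripper":150,"offset":[0.01,-0.002,0.087],"angular":[0,0,-0.01]}
    - {"gripper":150,"offset":[-0.01,-0.003,0.089],"angular":[0,0,-0.01]}

```text
t: 9.6
eef_pos: [0.5071, -0.0002, 0.1059]
tool_rot: [0.041, -0.031, 0.999, -0.0]
contact_force: [-0.0, -0.6, -0.1]
gripper_width: 0.41
grasp_force: 0.0
```

Run:
```python
from h import *
o,p,R=cur();print(o['t'],p,R.as_matrix().round(3).tolist(),o['contact_force'],o['q'].round(2))
n=np.array([np.cos(.068),np.sin(.068),0])
t=np.array([.515,0,.106])
plan([(t+n*s,Rt(5,4,True)) for s in (0,.02,.04,.06,.08,.1,.12)])
```

```text
9.6 [ 5.07084624e-01 -1.61478497e-04  1.05903251e-01] [[-0.995, -0.063, 0.082], [-0.063, 0.998, 0.002], [-0.082, -0.003, -0.997]] [-0.03315762 -0.57755119 -0.07550875] [-0.27  0.48  0.17  2.16 -0.17  0.43  1.67]
off [-0.0079, -0.0003, 0.0006] ang [-0.005, -0.007, -0.009]
off [-0.0278, -0.0002, 0.0022] ang [-0.005, -0.007, -0.009]
off [-0.0478, -0.0001, 0.0038] ang [-0.005, -0.007, -0.009]
off [-0.0677, -0.0, 0.0055] ang [-0.005, -0.007, -0.009]
off [-0.0876, 0.0001, 0.0071] ang [-0.005, -0.007, -0.009]
off [-0.1076, 0.0002, 0.0088] ang [-0.005, -0.007, -0.009]
off [-0.1275, 0.0003, 0.0104] ang [-0.005, -0.007, -0.009]
```

Request:
drive_tool:
  deltas:
    - {"gripper":150,"offset":[-0.012,0,0.001],"angular":[0,0,0]}
    - {"gripper":150,"offset":[-0.022,0,0.002],"angular":[0,0,0]}
    - {"gripper":150,"offset":[-0.028,0,0.002],"angular":[0,0,0]}
    - {"gripper":150,"offset":[-0.034,0,0.003],"angular":[0,0,0]}
    - {"gripper":150,"offset":[-0.04,0,0.003],"angular":[0,0,0]}

```text
t: 10.1
eef_pos: [0.5493, 0.0026, 0.1084]
tool_rot: [0.044, -0.032, 0.999, -0.0]
contact_force: [-1.7, -0.6, -1.6]
gripper_width: 0.413
grasp_force: 0.8
```

Request:
drive_tool:
  deltas:
    - {"gripper":150,"offset":[-0.005,0,0.0],"angular":[0,0,0]}
    - {"gripper":150,"offset":[-0.01,0,0.001],"angular":[0,0,0]}
    - {"gripper":150,"offset":[-0.015,0,0.001],"angular":[0,0,0]}
    - {"gripper":150,"offset":[-0.02,0,0.002],"angular":[0,0,0]}
    - {"gripper":150,"offset":[-0.025,0,0.002],"angular":[0,0,0]}

```text
t: 10.6
eef_pos: [0.5751, 0.0045, 0.1086]
tool_rot: [0.044, -0.033, 0.998, -0.0]
contact_force: [-1.0, -0.3, -1.4]
gripper_width: 0.413
grasp_force: 0.8
```

```bash
cat >> h.py <<'E'
def state():
    o,p,R=cur();print(o['t'],p.round(4),o['contact_force'].round(1),o['q'].round(2))
    im=optics.read_camera("top");hsv=cv2.cvtColor(im,cv2.COLOR_BGR2HSV);mk=cv2.inRange(hsv,(5,70,40),(25,255,255))
    mk[:110]=0;mk[245:]=0;mk[:,:270]=0;mk[:,352:]=0; k=cv2.findContours(mk,0,2)[0]
    for c in k:
        if cv2.contourArea(c)>60: r=cv2.minAreaRect(c);print(r,ray("top",cv2.boxPoints(r),.1).round(4).tolist())
    E=ray("top",[(x,np.flatnonzero(mk[:,x])[0]-.5) for x in range(292,338)],.1); f=np.polyfit(E[:,1],E[:,0],1); print("back edge",f[1],"yaw",-np.degrees(np.arctan(f[0])))
E
python3 -c "from h import *; state()"
```

```text
10.6 [0.5751 0.0045 0.1086] [-1.  -0.3 -1.4] [-0.26  0.55  0.18  2.   -0.17  0.51  1.67]
((312.6473083496094, 170.94371032714844), (42.18861770629883, 50.418434143066406), 85.03025817871094) [[0.702, 0.0845, 0.1], [0.7113, -0.065, 0.1], [0.5838, -0.0718, 0.1], [0.5746, 0.0746, 0.1]]
((310.5232238769531, 134.73968505859375), (5.6189117431640625, 81.68291473388672), 84.47245788574219) [[0.7539, 0.1326, 0.1], [0.7715, -0.1116, 0.1], [0.7539, -0.1126, 0.1], [0.7363, 0.1309, 0.1]]
back edge 0.7631607870505746 yaw 4.018808117869111
```

Request:
drive_tool:
  deltas:
    - {"gripper":150,"offset":[0.001,0,0.003],"angular":[0,0,0]}
    - {"gripper":150,"offset":[-0.003,0,0.004],"angular":[0,0,0]}
    - {"gripper":150,"offset":[-0.007,0,0.004],"angular":[0,0,0]}
    - {"gripper":150,"offset":[-0.011,0,0.004],"angular":[0,0,0]}
    - {"gripper":150,"offset":[-0.015,0,0.005],"angular":[0,0,0]}

```text
t: 11.15
eef_pos: [0.5906, 0.0054, 0.1052]
tool_rot: [0.044, -0.032, 0.998, -0.0]
contact_force: [-2.1, -0.7, -0.4]
gripper_width: 0.412
grasp_force: 0.0
```

Run:
```python
from h import *
o,p,R=cur();print(o['t'],p.round(4),o['contact_force'].round(1),R.as_matrix().round(3).tolist())
# back corners via scene: far-side vertical edges -> bottom/top rows
im=optics.read_camera("scene");hsv=cv2.cvtColor(im,cv2.COLOR_BGR2HSV);mk=cv2.inRange(hsv,(5,60,20),(25,255,255));
top=optics.read_camera("top");h2=cv2.cvtColor(top,cv2.COLOR_BGR2HSV);m=cv2.inRange(h2,(5,70,40),(25,255,255))
m[:143]=0;m[245:]=0;m[:,:275]=0;m[:,352:]=0
E=np.array([(x,np.flatnonzero(m[:,x])[0]-.5) for x in range(294,334)]);W=ray("top",E,.1);f=np.polyfit(W[:,1],W[:,0],1);print("back",f[1],-np.degrees(np.arctan(f[0])))
# predict scene px for upright caddy at that pose, compare with mask corners
yw=np.arctan(-f[0]);n=np.array([np.cos(yw),np.sin(yw),0]);t=np.array([-n[1],n[0],0])
mm=np.where(m.any(0))[0];yc=ray("top",[(mm[0],165),(mm[-1],165)],.1)[:,1];print("y ext",yc)
B=np.array([f[1],0,0])+t*yc.mean()
P=proj("scene",[B-t*.075,B-t*.075+[0,0,.1],B+t*.075,B+t*.075+[0,0,.1],B-t*.075-n*.115,B-t*.075-n*.115+[0,0,.1]]);print(P.round(1).tolist())
mk[:130]=0;mk[250:]=0;mk[:,:285]=0;mk[:,400:]=0
c=max(cv2.findContours(mk,0,2)[0],key=cv2.contourArea);print(cv2.approxPolyDP(cv2.convexHull(c),2.5,True)[:,0].tolist())
```

```text
11.15 [0.5906 0.0054 0.1052] [-2.1 -0.7 -0.4] [[-0.994, -0.065, 0.089], [-0.065, 0.998, 0.002], [-0.089, -0.003, -0.996]]
back 0.7242096075803588 3.352365659370128
y ext [ 0.11046878 -0.06946856]
[[360.6, 276.2], [363.1, 242.9], [402.9, 250.6], [407.3, 218.7], [329.0, 252.0], [329.9, 219.8]]
[[399, 218], [399, 249], [328, 249], [329, 222], [356, 207], [372, 202]]
```

Request:
drive_tool:
  deltas:
    - {"gripper":150,"offset":[-0.005,0,0],"angular":[0,0,0]}
    - {"gripper":150,"offset":[-0.01,0,0.001],"angular":[0,0,0]}
    - {"gripper":150,"offset":[-0.015,0,0.001],"angular":[0,0,0]}
    - {"gripper":150,"offset":[-0.02,0,0.002],"angular":[0,0,0]}
    - {"gripper":150,"offset":[-0.025,0,0.002],"angular":[0,0,0]}

```text
t: 11.75
eef_pos: [0.6156, 0.007, 0.1052]
tool_rot: [0.044, -0.032, 0.998, -0.0]
contact_force: [-1.9, -0.8, -0.3]
gripper_width: 0.408
grasp_force: 0.0
```

Request:
drive_tool:
  deltas:
    - {"gripper":150,"offset":[-0.003,0,0.001],"angular":[0,0,0]}
    - {"gripper":150,"offset":[-0.006,0,0.001],"angular":[0,0,0]}
    - {"gripper":150,"offset":[-0.008,0,0.001],"angular":[0,0,0]}
    - {"gripper":150,"offset":[-0.01,0,0.001],"angular":[0,0,0]}

```text
t: 12.15
eef_pos: [0.6253, 0.0076, 0.1052]
tool_rot: [0.044, -0.032, 0.998, -0.0]
contact_force: [-2.1, 0.2, 0.2]
gripper_width: 0.41
grasp_force: 0.0
```

Request:
drive_tool:
  deltas:
    - {"gripper":150,"offset":[-0.002,0,0],"angular":[0,0,0]}
    - {"gripper":150,"offset":[-0.004,0,0],"angular":[0,0,0]}

```text
t: 12.35
eef_pos: [0.6293, 0.0079, 0.1056]
tool_rot: [0.044, -0.032, 0.998, -0.0]
contact_force: [-2.5, -0.7, -0.7]
gripper_width: 0.416
grasp_force: 0.1
```

Contact is due near TCP x≈0.633, so I'll take millimetre steps.

Request:
drive_tool:
  deltas:
    - {"gripper":150,"offset":[-0.001,0,0],"angular":[0,0,0]}
    - {"gripper":150,"offset":[-0.002,0,0],"angular":[0,0,0]}
    - {"gripper":150,"offset":[-0.003,0,0],"angular":[0,0,0]}

```text
t: 12.65
eef_pos: [0.6322, 0.0081, 0.1058]
tool_rot: [0.044, -0.032, 0.998, -0.0]
contact_force: [-2.4, 0.0, -0.9]
gripper_width: 0.41
grasp_force: 0.4
```

Request:
drive_tool:
  deltas:
    - {"gripper":150,"offset":[-0.001,0,0],"angular":[0,0,0]}
    - {"gripper":150,"offset":[-0.002,0,0],"angular":[0,0,0]}

```text
t: 12.85
eef_pos: [0.6332, 0.0078, 0.1057]
tool_rot: [0.043, -0.032, 0.999, -0.0]
contact_force: [-8.3, 0.1, 2.6]
gripper_width: 0.412
grasp_force: 0.1
```

Request:
drive_tool:
  deltas:
    - {"gripper":150,"offset":[-0.001,0,0],"angular":[0,0,0]}
    - {"gripper":150,"offset":[-0.002,0,0],"angular":[0,0,0]}

```text
t: 13.05
eef_pos: [0.6333, 0.0078, 0.1054]
tool_rot: [0.041, -0.032, 0.999, -0.0]
contact_force: [-12.9, -1.5, 5.3]
gripper_width: 0.412
grasp_force: 0.0
```

It is firm against the rail at 13 N. Backing off straight and checking.

Request:
drive_tool:
  deltas:
    - {"gripper":150,"offset":[0.004,0,0],"angular":[0,0,0]}
    - {"gripper":150,"offset":[0.012,0,-0.001],"angular":[0,0,0]}
    - {"gripper":150,"offset":[0.035,0,-0.003],"angular":[0,0,0]}
    - {"gripper":150,"offset":[0.07,0,-0.006],"angular":[0,0,0]}
    - {"gripper":150,"offset":[0.11,0,-0.03],"angular":[0,0,0]}

```text
t: 13.55
eef_pos: [0.5233, 0.0013, 0.1254]
tool_rot: [0.044, -0.033, 0.998, -0.0]
contact_force: [-0.7, -0.7, 1.0]
gripper_width: 0.413
grasp_force: 0.0
```

Request:
drive_tool:
  deltas:
    - {"gripper":150,"offset":[0,0,-0.04],"angular":[0,0,0]}
    - {"gripper":150,"offset":[0.02,0,-0.08],"angular":[0,0,0]}
    - {"gripper":150,"offset":[0.02,0,-0.1],"angular":[0,0,0]}

```text
t: 13.85
eef_pos: [0.4945, -0.0007, 0.227]
tool_rot: [0.046, -0.032, 0.998, 0.0]
contact_force: [1.3, -0.5, 0.5]
gripper_width: 0.412
grasp_force: 0.0
```

Run:
```python
from h import *
o,p,R=cur();print(o['t'],p.round(4),o['contact_force'].round(1))
top=optics.read_camera("top");h2=cv2.cvtColor(top,cv2.COLOR_BGR2HSV);m=cv2.inRange(h2,(5,70,40),(25,255,255))
E=np.array([(x,120+np.flatnonzero(m[120:,x])[0]-.5) for x in range(225,400)])
for nm,a,b,z in(("caddy",296,330,.1),("railL",225,275,.045),("railR",350,398,.045)):
    W=ray("top",E[(E[:,0]>=a)&(E[:,0]<=b)],z);f=np.polyfit(W[:,1],W[:,0],1);print(nm,f[1].round(4),-np.degrees(np.arctan(f[0])).round(2))
R2=np.r_[E[E[:,0]<=275],E[E[:,0]>=350]];W=ray("top",R2,.045);f=np.polyfit(W[:,1],W[:,0],1);print("rail back",f[1].round(4),-np.degrees(np.arctan(f[0])).round(2))
# bystander shifts: difference to first image away from caddy/arm
d=cv2.absdiff(cv2.GaussianBlur(top,(5,5),0),cv2.GaussianBlur(cv2.imread("pics/top0.png"),(5,5),0)).max(2)
n,l,s,_=cv2.connectedComponentsWithStats((d>35).astype(np.uint8));print([r.tolist() for r in s[1:] if r[4]>15])
# scene: caddy back top corners
im=optics.read_camera("scene");h=cv2.cvtColor(im,cv2.COLOR_BGR2HSV);cv2.imwrite("pics/s9.png",im)
```

```text
13.85 [ 0.4945 -0.0007  0.227 ] [ 1.3 -0.5  0.5]
caddy 0.7652 4.08
railL 0.7832 3.73
railR 0.7836 3.8
rail back 0.7835 3.81
[[286, 140, 52, 39, 1737], [267, 184, 96, 216, 10392], [338, 200, 3, 7, 21], [336, 209, 5, 9, 34], [337, 219, 5, 18, 63], [0, 349, 36, 40, 884], [48, 358, 13, 20, 160], [298, 374, 40, 22, 345], [333, 394, 11, 6, 42]]
```

The back edge is at 0.765 against the rail face at 0.7655, with yaw 4.1° against 3.8°. Only the caddy and the arm have changed in the top view, so I'm handing in.

```bash
python3 -c "
from station import bot
print(bot.hand_in())"
```

```text
the job is handed in; nothing more can be done
None
```

The caddy was tipped back up onto its base by pushing only and stands snug against the rail (square to about 0.3°); nothing else moved in the top view, and the job was handed in at about 14 s.

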